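# Remix the toppled vial on the touch mixer

### The arm

A 6-joint arm with a two-finger parallel gripper is mounted at the origin on a cart in front of the work surface, level with it; the furniture and walls round the work are solid. World frame = base frame: x ahead of the robot, y to its left, z up, the work surface at z = 0. Lengths are in mm, angles in rad, forces in N, time in s.
With the tool pointing down it reaches from about 275 to 750 mm from the base axis. Payload 10.2 kg.
Tool frame: the origin (TCP) lies between the finger pads, 19 mm behind the fingertips; this is the grasp point; z points along the fingers, y is the line along which they close (so a half turn about z gives the same grasp; the last joint's range is limited). The gripper opens to 85 mm and grips with 20 to 120 N. Pads are 22 mm wide; open, the fingers measure 114 mm over their backs; the gripper's body (76 mm by 85 mm) begins 54 mm behind the grasp point. The pads swing forward as they close: fully open they stand 13 mm farther back than shut.
Start: joints at [0.931, 0.313, 1.498, -0, 1.331, -0.223], TCP at [212.552, 480.055, 249.994] pointing down, gripper open.
Joint ranges: [-2.94, 2.94], [-0.97, 2.17], [0.19, 2.56], [-1.23, 4.37], [0.02, 3.11], [-2.88, 2.88]. Speed limits (rad/s): [2.39, 2.39, 3.01, 3.14, 3.14, 3.14].

### API

Orientations are given as a unit quaternion [w, x, y, z].
In Python, from rig import * gives the robot as it stands. The module is installed in compiled form; this text tells all that it offers.
- The arm moves only by the shell command python3 -m crank 'ROWS' [FORCE]. ROWS is JSON, a list that holds one entry, the list of rows, each a list of 7 numbers: the shift along the tool's x, y, z in units of 25 mm (1.0 is 25 mm), then the turn, a rotation vector about the tool's x, y, z in units of 8 degrees (1.0 is 8 degrees), then the finger opening in mm, from 0 to 85.4. A call has exactly 8 rows; each row shifts and turns the commanded pose from where the row before left it, along the tool's axes as they then stand; what a row does not reach is not made up. A row lasts 1/10 s, in which the tool goes at most 50 mm and 8.59 degrees, less where a joint would pass 70% of its speed; a pose out of reach is approached as far as the arm can. A call is refused whole if a number of a shift passes 1 or a number of a turn 1, either way. A call with a gripper value outside its range is refused whole. The fingers move at their own pace and stop on an object; FORCE is the grip in N (left out, the last holds). Time passes only in rows, so rows that do not move let the fingers close, or fill a call up. It gives the time, the measured TCP pose, the force, the opening and the grip force at its end, in the units of the state.
- sense(): the state, without advancing time (a new reading comes with each control period).
- capture(name): name is "side" or "top"; returns the picture (384x512x3 uint8, blue, green, red); there is no depth.
- camera_model(name): a dict with "fx", "fy", "cx", "cy" (pixels), "world_from_camera" (4x4, takes a point from camera to world coordinates). Camera axes: x right, y up, looking along -z (the intrinsics and any distortion apply to the point x, -y, -z); pixel columns grow to the right and rows downward; lengths in mm; the calibration is good to about 2 mm. A picture is of the moment at which its call begins. camera_model takes no time and is no camera call.
- finish_job(): hands the job in; it is judged then, once.
The state is a dict: "time_s": time; "joints": joint angles; "dq": joint speeds; "tau": joint torques, N m; "eef_pos": TCP position; "ee_rot": TCP orientation; "force": force on the tool from outside, world axes, zero at the start; "wrist_torque": the same for the moment, N m; "grip_width": opening from 0.0 (shut) to 1.0 (fully open); "grip_force": force on a finger pad.
Only numpy, scipy, OpenCV 4.12 (cv2) and the standard library are available. Lean on these libraries where they do the work, as an engineer would, in place of code of your own. Each camera call takes 0.05 s, during which the arm holds its last target. There are 200 camera calls.

### The job

The front vial of the row, the one with the black cap, has toppled over in its lane and must be mixed again. Pick it up without upsetting or shifting the white-capped vials behind it, stand it foot down and upright in the rubber cup of the touch mixer, and press it straight down so that the spring-loaded cup sinks about 5 mm, half of its 10 mm travel and never onto its stop. Keep it running like that for at least three seconds, and finish while still gripping the vial between the fingers and, with the vial alone, holding the cup down at about 5 mm.

Things in the scene. Friction and masses are not known exactly. Their poses are not given: they have to be found in the camera images.
- vial: loose glass sample vial with a black screw cap, a straight cylinder 23 mm across, about 51 mm long over its cap, 25 g. Origin: centre of its foot; its own z axis runs from the foot to the cap. At the start it lies on its side in the lane, cap towards the robot. Grip it on the lowest 45 mm (the last 6 mm of the cap give no hold)
- white_0: loose glass vial with a white cap, 23 mm across, 51 mm tall, standing in the lane right behind the foot of the black-capped one. Origin: centre of its foot, z up. Leave it standing where it is
- white_1: the same, second in the row; leave it standing
- white_2: the same, last in the row; leave it standing
- lane: fixed low aluminium strip with a blue inlay that the row of vials stands on, 206 x 36 mm; its floor is 3 mm above the desk and lips 2 mm wide stand 2.5 mm above the floor all round. Origin: centre of its underside; x along the lane, away from the robot; z up
- mixer: fixed touch vortex mixer: round white base 98 mm across with a grey control pod on its front (out to 71 mm in -x), top of its black collar 64 mm above the desk. Origin: centre of its underside, on the cup's axis; x points to its back, z up
- cup_seat (a point): centre of the inner floor of the mixer's rubber cup; moves down with the cup; 80 mm above the desk when not pressed. The cup is 43 mm across at its rim, 10 mm deep, its bore 27 mm across at the floor and widening to 35 mm at the rim; z up
- cup (a joint): how far the spring-loaded cup is pressed down, in m: 0 free (up), 0.010 on its stop. It starts to move at about 3 N and takes about 0.8 N more for each mm (7 N at 5 mm); it springs back when let go

How it is judged:
By the outcome, as a careful person would: the job done as asked, in the order asked, and still so for the second after the job is handed in, while the arm keeps its last pose, push and grip.
It also fails if it takes over 54 s, if anything falls off the work surface, if the arm or the gripper's body presses on something with over 40 N, if the wrist force passes 120 N, or if a joint passes its speed limit or range.

## Working session

There is one attempt and no reset: what is moved stays moved. The work goes in short steps, Python scripts to look and compute and a shell command to move; the robot and the scene stay as the last step left them, time stands still between calls to the robot, and variables do not carry over. Pictures are saved under pics/ and viewed, at most 10 in all, crops included, and the job is handed in when it is done.

```bash
mkdir -p pics; python3 - <<'E'
from rig import *
import cv2, numpy as np
s=sense(); print({k:np.round(v,3).tolist() for k,v in s.items()})
for n in("side","top"):
    cv2.imwrite(f"pics/{n}0.png",capture(n)); m=camera_model(n); print(n,{k:np.round(v,3).tolist() for k,v in m.items() if not isinstance(v,str)})
E
```

```text
{'time_s': 0.0, 'joints': [0.931, 0.313, 1.498, 0.0, 1.331, -0.223], 'dq': [-0.001, -0.0, -0.001, 0.0, 0.002, 0.001], 'tau': [-0.0, -41.226, -25.975, -0.0, 0.004, -0.0], 'eef_pos': [212.409, 479.85, 249.428], 'ee_rot': [-0.0, 0.207, 0.978, -0.001], 'force': [-0.263, -0.336, 0.276], 'wrist_torque': [-0.034, -0.017, 0.011], 'grip_force': 0.0, 'grip_width': 1.001}
side {'fx': 385.568, 'fy': 385.568, 'cx': 254.269, 'cy': 190.975, 'world_from_camera': [[0.976, 0.135, -0.172, 410.051], [-0.219, 0.565, -0.795, -328.705], [-0.01, 0.814, 0.581, 556.474], [0.0, 0.0, 0.0, 1.0]]}
top {'fx': 427.044, 'fy': 427.044, 'cx': 253.751, 'cy': 191.208, 'world_from_camera': [[0.013, 0.981, -0.193, 383.651], [-1.0, 0.014, 0.004, 319.664], [0.006, 0.193, 0.981, 902.172], [0.0, 0.0, 0.0, 1.0]]}
```

View pics/side0.png

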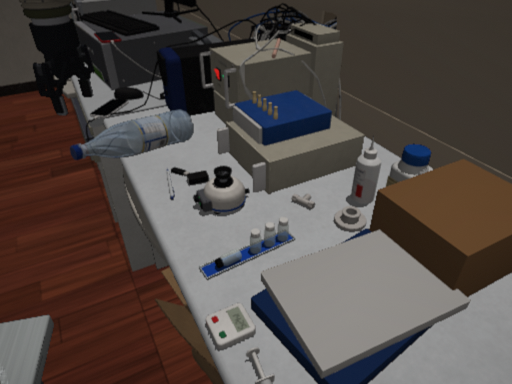

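View pics/top0.png

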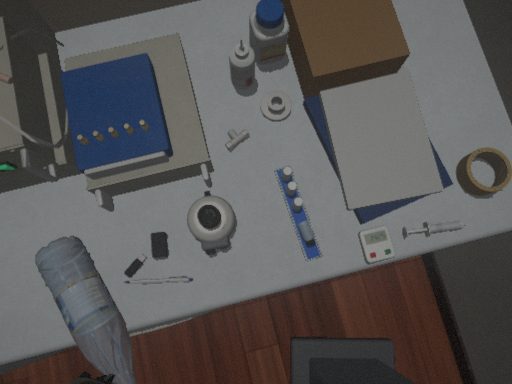

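Side view: the lane runs (203,268)–(295,238), the black cap is near (220,264) and the mixer cup near (222,175). Top view: the vial is near (307,233), the white caps at (298,204), (292,188) and (287,173), and the cup near (209,217). Next I'll enlarge these regions.

```bash
python3 - <<'E'
import cv2, numpy as np
a=cv2.imread('pics/side0.png');b=cv2.imread('pics/top0.png')
z=lambda i,x,y,w,h,k:cv2.resize(i[y:y+h,x:x+w],None,fx=k,fy=k,interpolation=cv2.INTER_CUBIC)
l=np.hstack([z(a,195,212,110,65,3.6),z(b,260,155,110,65,3.6)])
l=np.hstack([z(a,195,205,100,75,4),z(b,255,160,75,100,4)[:300]]) if 0 else None
A=z(a,195,215,105,60,4);B=z(b,270,160,60,105,4)
C=z(a,190,160,65,55,5);D=z(b,180,185,60,70,5)
W=np.zeros((600,800,3),np.uint8)
W[:240,:420]=A;W[:420,440:680]=B;W[250:525,:325]=C
cv2.imwrite('pics/c1.png',W);cv2.imwrite('pics/c2.png',z(b,180,185,60,70,7))
E
```

```text
(no output)
```

View pics/c1.png

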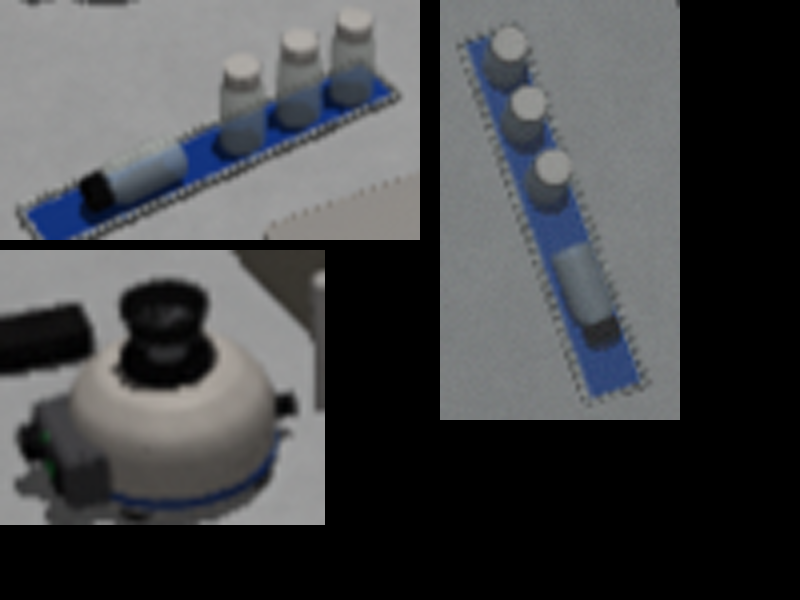

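View pics/c2.png

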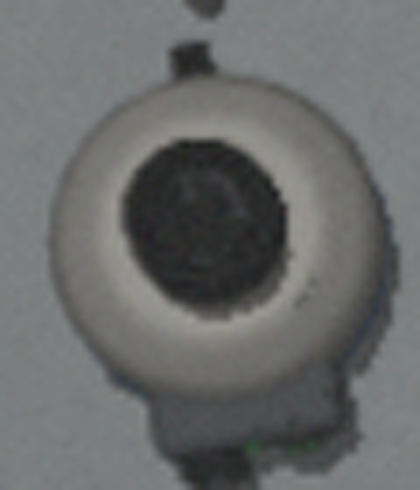

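The crops, in source pixels:

| Feature | Side view | Top view |
|---|---|---|
| Vial cap end | (217,262.5) | (311.2,245) |
| Vial foot end | (240.5,255) | (303.2,222.5) |
| White_0 cap top | (255.5,231.5) | (298.5,201.5) |
| Cup rim centre | (222.8,171) | (208.9,216) |

Masks will refine these, and I'll triangulate across the two views.

```bash
cat > h.py <<'E'
from rig import *
import cv2, numpy as np
M={n:camera_model(n) for n in("side","top")}
def ray(n,p):
    m=M[n];T=np.array(m["world_from_camera"])
    d=np.array([(p[0]-m["cx"])/m["fx"],-(p[1]-m["cy"])/m["fy"],-1]);d=T[:3,:3]@d
    return T[:3,3],d/np.linalg.norm(d)
def plane(n,p,z): o,d=ray(n,p); return o+d*(z-o[2])/d[2]
def tri(ps,pt):
    o,d=ray("side",ps);q,e=ray("top",pt)
    s,t=np.linalg.lstsq(np.c_[d,-e],q-o,rcond=None)[0]; a,b=o+s*d,q+t*e
    return np.round((a+b)/2,1),np.round(a-b,1)
def proj(n,P):
    m=M[n];T=np.array(m["world_from_camera"]);c=T[:3,:3].T@(np.array(P,float)-T[:3,3])
    return np.array([m["cx"]+m["fx"]*c[0]/-c[2],m["cy"]-m["fy"]*c[1]/-c[2]])
E
python3 - <<'E'
from h import *
a=cv2.imread('pics/side0.png');b=cv2.imread('pics/top0.png')
print("cap",tri((217,262.5),(311.2,245)),"foot",tri((240.5,255),(303.2,222.5)))
print("white0",tri((255.5,231.5),(298.5,201.5)),"cup",tri((222.8,171),(208.9,216)))
# dark blobs
def blob(i,lim,x,y,w,h):
    g=(i[y:y+h,x:x+w].max(2)<lim).astype(np.uint8);n,l,s,c=cv2.connectedComponentsWithStats(g)
    for k in range(1,n):
        if s[k,4]>15: print("  dark",s[k,:2]+[x,y],s[k,2:],np.round(c[k]+[x,y],1))
print("side cap");blob(a,45,205,245,40,30);print("top cap");blob(b,60,295,225,30,30)
print("side cup");blob(a,60,208,160,40,30);print("top cup");blob(b,75,190,195,40,40)
# blue lane
for n,i,(x,y,w,h) in(("side",a,(195,215,110,65)),("top",b,(270,160,60,105))):
    c=i[y:y+h,x:x+w].astype(int);g=((c[...,0]-c[...,2]>45)).astype(np.uint8)
    k=cv2.findNonZero(cv2.morphologyEx(g,cv2.MORPH_CLOSE,np.ones((3,3))))
    r=cv2.minAreaRect(k);p=cv2.boxPoints(r)+[x,y]
    q=np.array([plane(n,u,3) for u in p]);print(n,"lane",np.round(q[:,:2],1).tolist(),q.mean(0).round(1))
for n,u in(("side",(217,262.5)),("side",(240.5,255)),("top",(311.2,245)),("top",(303.2,222.5))): print(n,plane(n,u,14.5).round(1))
print([plane(n,u,90).round(1) for n,u in(("side",(222.8,171)),("top",(208.9,216)))])
E
```

```text
cap (array([447.8, 196.2,  17. ]), array([ 2.9, -0. ,  0.2])) foot (array([495.6, 211.5,  11. ]), array([ 4.2, -0.1,  0.5]))
white0 (array([531.2, 225.9,  53.5]), array([ 1.1, -0.1,  0.2])) cup (array([495.2, 401.8,  89.7]), array([ 2.9, -0.1,  0.4]))
side cap
  dark [215 258] [ 9 11 69] [218.9 263.5]
top cap
  dark [306 239] [ 9  8 44] [310.  242.5]
side cup
  dark [238 160] [10 11 68] [243.8 163.6]
  dark [214 166] [ 19  22 336] [222.4 176.7]
top cup
  dark [198 205] [ 23  24 436] [209.1 216.5]
side lane [[418.6, 204.8], [614.5, 273.4], [614.3, 240.7], [423.9, 177.5]] [517.8 224.1   3. ]
top lane [[605.5, 268.9], [615.7, 242.4], [427.5, 176.8], [418.1, 202.5]] [516.7 222.6   3. ]
side [449.4 198.8  14.5]
side [497.2 208.2  14.5]
top [446.5 195.9  14.5]
top [493.1 212.1  14.5]
[array([496.6, 401.5,  90. ]), array([493.7, 401.8,  90. ])]
```

Vial centre is near (471.5, 204), axis z about 14.5, foot direction about 18.5°. The cup axis is at (495, 402) with its rim at z 90. First I'll move over at height, then turn.

```bash
cat > log.py <<'E'
from rig import *
import json,numpy as np
s=sense();open('log.jsonl','a').write(json.dumps({k:np.array(v).tolist() for k,v in s.items()})+"\n")
E
python3 log.py
python3 -m crank '[[[-0.86,-0.38,0,0,0,0,85],[-0.86,-0.38,0,0,0,0,85],[-0.86,-0.38,0,0,0,0,85],[-0.86,-0.38,0,0,0,0,85],[-0.86,-0.38,0,0,0,0,85],[-0.86,-0.38,0,0,0,0,85],[-0.86,-0.38,0,0,0,0,85],[-0.86,-0.38,0,0,0,0,85]]]' 60; python3 log.py
python3 -m crank '[[[-0.86,-0.38,0,0,0,0,85],[-0.86,-0.38,0,0,0,0,85],[-0.86,-0.38,0,0,0,0,85],[-0.86,-0.38,0,0,0,0,85],[-0.86,-0.38,0,0,0,0,85],[-0.86,-0.38,0,0,0,0,85],[-0.86,-0.38,0,0,0,0,85],[-0.86,-0.38,0,0,0,0,85]]]'; python3 log.py
python3 -m crank '[[[0,0,0,0,0,-0.885,85],[0,0,0,0,0,-0.885,85],[0,0,0,0,0,-0.885,85],[0,0,0,0,0,-0.885,85],[0,0,0,0,0,-0.885,85],[0,0,0,0,0,-0.885,85],[0,0,0,0,-0.94,0,85],[0,0,0,0,-0.94,0,85]]]'; python3 log.py
```

```text
time_s: 0.9
eef_pos: [339.5, 340.1, 249.7]
ee_rot: [-0.0, 0.207, 0.978, -0.0]
force: [-0.5, 0.2, -0.7]
grip_width: 0.992
grip_force: 0.0
time_s: 1.7
eef_pos: [466.0, 201.0, 249.7]
ee_rot: [-0.0, 0.207, 0.978, -0.0]
force: [0.2, 0.7, -0.2]
grip_width: 0.993
grip_force: 0.0
time_s: 2.5
eef_pos: [465.9, 201.9, 249.8]
ee_rot: [0.131, -0.16, 0.978, 0.021]
force: [0.2, 0.2, 0.0]
grip_width: 0.991
grip_force: 0.0
```

```bash
cat >> h.py <<'E'
from scipy.spatial.transform import Rotation as Ro
def rot(): q=sense()["ee_rot"]; return Ro.from_quat([q[1],q[2],q[3],q[0]])
def need(P,R=None):
    r=rot(); p=np.array(sense()["eef_pos"])
    print("shift units",np.round(r.inv().apply(np.array(P)-p)/25,2), "" if R is None else ("turn units",np.round(np.degrees((r.inv()*R).as_rotvec())/8,2)))
def pick(P=(469.1,203.2,14.5),yaw=18.5,th=75,back=13.7):
    u=np.array([np.cos(np.radians(yaw)),np.sin(np.radians(yaw)),0]);t=np.radians(th);Z=np.array([0,0,1.])
    z=np.cos(t)*u-np.sin(t)*Z;x=-np.sin(t)*u-np.cos(t)*Z
    return np.array(P)-back*z, Ro.from_matrix(np.c_[x,np.cross(z,x),z])
E
python3 - <<'E'
from h import *
P,R=pick(); print(P); print(rot().as_matrix().round(2)); need(P+[0,0,45],R); need(P,R)
E
```

```text
[465.73741415 202.07489451  27.73318382]
[[-0.91 -0.32  0.25]
 [-0.31  0.95  0.08]
 [-0.26 -0.   -0.96]]
shift units [1.87 0.01 6.83] ('turn units', array([0.  , 0.04, 0.01]))
shift units [2.35 0.01 8.57] ('turn units', array([0.  , 0.04, 0.01]))
```

```bash
python3 -m crank '[[[0.27,0,0.97,0,0,0,70],[0.27,0,0.98,0,0,0,70],[0.27,0,0.98,0,0,0,70],[0.27,0,0.98,0,0,0,70],[0.27,0,0.98,0,0,0,70],[0.27,0,0.98,0,0,0,70],[0.25,0,0.96,0,0.04,0,70],[0,0,0,0,0,0,70]]]'; python3 log.py
python3 - <<'E'
from h import *
z=lambda i,x,y,w,h,k:cv2.resize(i[y:y+h,x:x+w],None,fx=k,fy=k,interpolation=cv2.INTER_CUBIC)
a,b=capture("side"),capture("top")
cv2.imwrite("pics/s1.png",a);cv2.imwrite("pics/t1.png",b)
cv2.imwrite("pics/m1.png",np.hstack([z(a,190,180,100,110,4),z(b,260,165,100,110,4)]))
P,R=pick();need(P,R)
E
```

```text
time_s: 3.3
eef_pos: [463.1, 201.2, 70.3]
ee_rot: [0.123, -0.16, 0.979, 0.021]
force: [0.4, 0.2, 0.5]
grip_width: 0.817
grip_force: 0.0
shift units [0.43 0.01 1.77] ('turn units', array([ 0.  , -0.04,  0.01]))
```

View pics/m1.png

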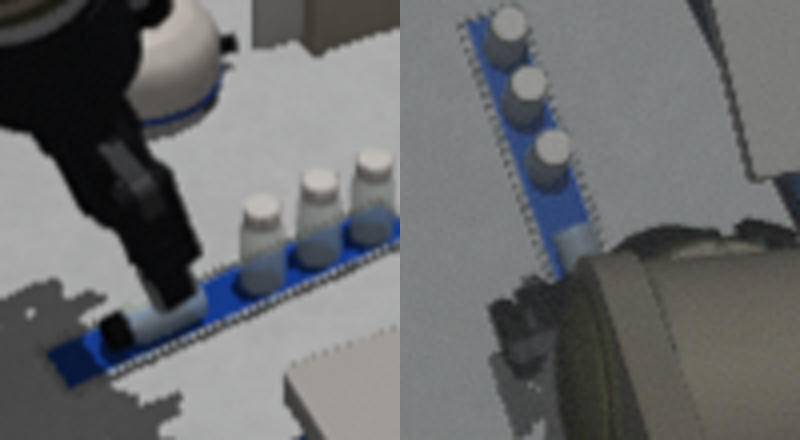

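The side crop shows the near finger at the vial's mid-length, beside it and still above, and all three white vials standing. The offset matches the plan, so I'll descend.

```bash
python3 -m crank '[[[0.1,0,0.4,0,0,0,50],[0.1,0,0.4,0,0,0,50],[0.1,0,0.4,0,0,0,50],[0.06,0,0.3,0,0,0,50],[0.05,0,0.2,0,0,0,50],[0,0,0,0,0,0,50],[0,0,0,0,0,0,50],[0,0,0,0,0,0,50]]]'; python3 log.py
python3 - <<'E'
from h import *
P,R=pick();need(P,R)
z=lambda i,x,y,w,h,k:cv2.resize(i[y:y+h,x:x+w],None,fx=k,fy=k,interpolation=cv2.INTER_CUBIC)
cv2.imwrite("pics/m2.png",z(capture("side"),190,205,110,75,6))
E
```

```text
time_s: 4.2
eef_pos: [465.9, 201.8, 29.6]
ee_rot: [0.127, -0.16, 0.979, 0.021]
force: [-0.0, -0.9, 0.3]
grip_width: 0.582
grip_force: 0.0
shift units [0.02 0.01 0.07] ('turn units', array([ 0.  , -0.03,  0.01]))
```

View pics/m2.png

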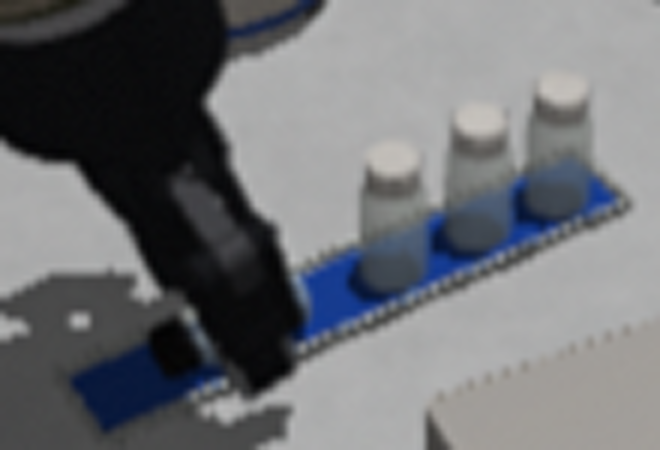

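The finger stands beside the vial, between the cap (cap side visible at 175,345) and the foot. Nothing is touched and the force is about zero. I'll close slowly, then lift.

```bash
python3 -m crank '[[[0,0,0,0,0,0,40],[0,0,0,0,0,0,35],[0,0,0,0,0,0,30],[0,0,0,0,0,0,27],[0,0,0,0,0,0,24],[0,0,0,0,0,0,20],[0,0,0,0,0,0,12],[0,0,0,0,0,0,12]]]' 50; python3 log.py
```

```text
time_s: 5.05
eef_pos: [465.6, 201.8, 29.5]
ee_rot: [0.127, -0.16, 0.979, 0.021]
force: [-3.0, -0.9, 5.5]
grip_width: 0.242
grip_force: 49.3
```

The opening reads 20.7 mm where 23 was expected, so the tips may be pinching above the axis. I'll check where the tips really are.

```bash
python3 - <<'E'
from h import *
R=rot().as_matrix();p=np.array([465.9,201.8,29.6])
for r in(0,4,8,12):
  for o in(25,32,39):
    print(r,o,[((proj("side",p+R@[sx*11,-o,19-r])-[190,205]+.5)*6).round(0).tolist() for sx in(1,-1)])
z=lambda i,x,y,w,h,k:cv2.resize(i[y:y+h,x:x+w],None,fx=k,fy=k,interpolation=cv2.INTER_CUBIC)
cv2.imwrite("pics/m3.png",z(capture("side"),190,205,110,75,6))
E
```

```text
0 25 [[236.0, 402.0], [294.0, 364.0]]
0 32 [[247.0, 417.0], [305.0, 378.0]]
0 39 [[257.0, 431.0], [316.0, 392.0]]
4 25 [[233.0, 395.0], [291.0, 356.0]]
4 32 [[243.0, 409.0], [302.0, 370.0]]
4 39 [[254.0, 424.0], [313.0, 384.0]]
8 25 [[229.0, 388.0], [288.0, 349.0]]
8 32 [[240.0, 402.0], [299.0, 363.0]]
8 39 [[250.0, 417.0], [310.0, 377.0]]
12 25 [[226.0, 381.0], [285.0, 342.0]]
12 32 [[236.0, 395.0], [295.0, 356.0]]
12 39 [[247.0, 409.0], [307.0, 370.0]]
```

View pics/m3.png

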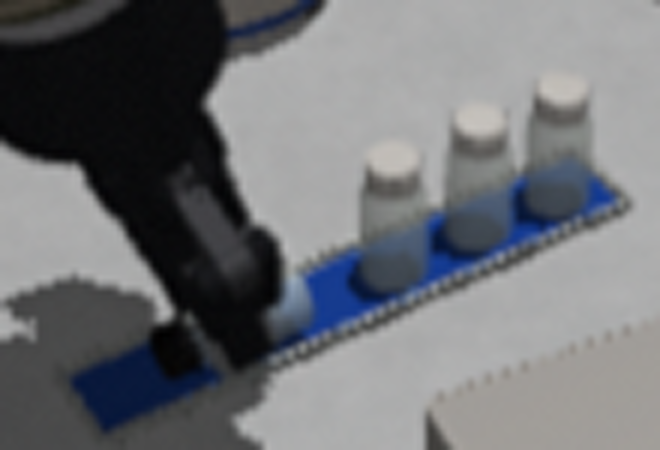

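The tips end about at the vial's axis, roughly 4 mm higher than nominal. I'll reopen, go 4.5 mm lower and close again.

```bash
python3 -m crank '[[[0,0,0,0,0,0,34],[0,0,0,0,0,0,34],[0,0,0,0,0,0,34],[0.02,0,0.09,0,0,0,34],[0.02,0,0.09,0,0,0,34],[0,0,0,0,0,0,30],[0,0,0,0,0,0,26],[0,0,0,0,0,0,22]]]' 50; python3 log.py
python3 -m crank '[[[0,0,0,0,0,0,10],[0,0,0,0,0,0,10],[0,0,0,0,0,0,10],[0,0,0,0,0,0,10],[0,0,0,0,0,0,10],[0,0,0,0,0,0,10],[0,0,0,0,0,0,10],[0,0,0,0,0,0,10]]]'; python3 log.py
```

```text
time_s: 5.9
eef_pos: [466.2, 201.8, 24.9]
ee_rot: [0.127, -0.16, 0.979, 0.021]
force: [-1.0, -0.2, 4.3]
grip_width: 0.258
grip_force: 14.4
time_s: 6.7
eef_pos: [466.1, 201.9, 25.1]
ee_rot: [0.127, -0.16, 0.979, 0.021]
force: [-0.8, -1.5, 5.6]
grip_width: 0.248
grip_force: 51.0
```

```bash
python3 -m crank '[[[-0.05,0,-0.2,0,0,0,10],[-0.1,0,-0.4,0,0,0,10],[-0.2,0,-0.75,0,0,0,10],[-0.25,0,-0.95,0,0,0,10],[-0.25,0,-0.95,0,0,0,10],[-0.25,0,-0.95,0,0,0,10],[-0.25,0,-0.95,0,0,0,10],[-0.25,0,-0.95,0,0,0,10]]]'; python3 log.py
python3 - <<'E'
from h import *
z=lambda i,x,y,w,h,k:cv2.resize(i[y:y+h,x:x+w],None,fx=k,fy=k,interpolation=cv2.INTER_CUBIC)
a=capture("side");cv2.imwrite("pics/s4.png",a)
p=np.array(sense()["eef_pos"]);c=proj("side",p+rot().apply([0,0,10]));print(c)
x,y=(c-[40,55]).astype(int);print(x,y)
cv2.imwrite("pics/m4.png",z(a,x,y,110,85,6))
# kinematic fit
import json
A=[];B=[]
for l in open('log.jsonl'):
    s=json.loads(l);j=s["joints"];Rz=Ro.from_euler('z',j[0]).as_matrix()
    R=Rz@Ro.from_euler('ZYZ',[0,j[1]+j[2],j[3]]).as_matrix()@Ro.from_euler('YZ',[j[4],j[5]+np.pi/2]).as_matrix() if 0 else (Ro.from_euler('z',j[0])*Ro.from_euler('y',j[1]+j[2])*Ro.from_euler('z',j[3])*Ro.from_euler('y',j[4])*Ro.from_euler('z',j[5]+np.pi/2)).as_matrix()
    q=s["ee_rot"];print(np.round(j,2),"orient err deg",np.degrees((Ro.from_matrix(R).inv()*Ro.from_quat([q[1],q[2],q[3],q[0]])).magnitude()).round(2))
    s2,c2,s3,c3=np.sin(j[1]),np.cos(j[1]),np.sin(j[1]+j[2]),np.cos(j[1]+j[2])
    A.append(np.c_[Rz@[1,0,0],Rz@[s2,0,c2],Rz@[s3,0,c3],Rz@[0,1,0],[0,0,1],R[:,2]]);B.append(s["eef_pos"])
A=np.vstack(A);B=np.hstack(B);k,res,rk,sv=np.linalg.lstsq(A,B,rcond=None);print("r0,a,b,d,z0,L",k.round(1),rk,sv.round(2),np.abs(A@k-B).max())
E
```

```text
time_s: 7.5
eef_pos: [465.3, 201.8, 184.0]
ee_rot: [0.127, -0.16, 0.979, 0.021]
force: [-0.4, -0.2, -1.0]
grip_width: 0.244
grip_force: 48.9
[222.0112253  190.42071759]
182 135
[ 0.93  0.31  1.5  -0.    1.33 -0.22] orient err deg 0.0
[ 0.54  0.22  1.63  0.    1.3  -0.61] orient err deg 0.0
[ 0.18  0.27  1.55  0.    1.32 -0.98] orient err deg 0.0
[ 0.16  0.14  1.73  0.05  1.   -1.76] orient err deg 0.0
[ 0.16  0.41  1.94  0.08  0.55 -1.8 ] orient err deg 0.0
[ 0.16  0.49  1.95  0.1   0.44 -1.82] orient err deg 0.0
[ 0.16  0.49  1.95  0.1   0.44 -1.82] orient err deg 0.0
[ 0.16  0.5   1.95  0.1   0.43 -1.82] orient err deg 0.0
[ 0.16  0.5   1.95  0.1   0.43 -1.82] orient err deg 0.0
[ 0.16  0.22  1.82  0.06  0.84 -1.77] orient err deg 0.0
r0,a,b,d,z0,L [ 21.2 373.8 382.7 117.6 180.7 193.6] 6 [5.63 4.19 3.16 0.77 0.36 0.17] 3.3078456534938425
```

View pics/m4.png

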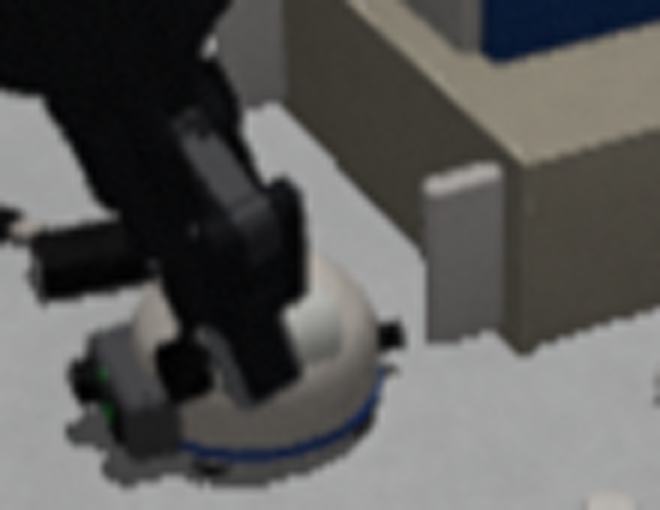

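The vial is held: cap at left (185,365), foot at right (315,330), with the mixer behind. The joint model fits, so I can pick a reachable upright orientation over the cup.

```bash
cat >> h.py <<'E'
from scipy.optimize import least_squares
K=np.array([21.2,373.8,382.7,117.6,180.7,193.6])
def fk(j):
    B=Ro.from_euler('z',j[0]);R=B*Ro.from_euler('y',j[1]+j[2])*Ro.from_euler('z',j[3])*Ro.from_euler('y',j[4])*Ro.from_euler('z',j[5]+np.pi/2)
    q=j[1]+j[2]
    return B.apply([K[0]+K[1]*np.sin(j[1])+K[2]*np.sin(q),K[3],K[4]+K[1]*np.cos(j[1])+K[2]*np.cos(q)])+K[5]*R.as_matrix()[:,2],R
lo=np.array([-2.94,-.97,.19,-1.23,.02,-2.88]);hi=np.array([2.94,2.17,2.56,4.37,3.11,2.88])
def ik(P,R,j0):
    f=lambda j:np.r_[(fk(j)[0]-P)/100,(fk(j)[1].inv()*R).as_rotvec()]
    s=least_squares(f,np.clip(j0,lo+.01,hi-.01),bounds=(lo,hi));return s.x,np.linalg.norm(s.fun)
# vial in tool frame as gripped
_,RP=pick();TP=np.array([466.1,201.9,25.1]);u=np.array([.948,.317,0])
axT=RP.inv().apply(-u); footT=RP.inv().apply(np.array([495.7,212.1,14.5])-TP)
def upright(phi,ax=axT):   # tool R with vial up and tool z azimuth phi deg
    zt=np.array([0,0,1.]);zt=zt-ax*(zt@ax);zt/=np.linalg.norm(zt)
    h=np.array([np.cos(np.radians(phi)),np.sin(np.radians(phi)),0]);Z=np.array([0,0,1.])
    return Ro.from_matrix(np.c_[Z,h,np.cross(Z,h)]@np.c_[ax,zt,np.cross(ax,zt)].T)
E
python3 - <<'E'
from h import *
print("axT",axT.round(3),"footT",footT.round(1))
j=np.array(sense()["joints"]);p,r=np.array(sense()["eef_pos"]),rot()
C=np.array([495,402,0])
for phi in range(20,141,15):
    R=upright(phi)
    # path: rotate in place at raised (465,202,250), then translate
    w=(r.inv()*R).as_rotvec();q=j.copy();mx=0;ok=0
    for t in np.linspace(0,1,21):
        q2,e=ik(p+[0,0,66*t],r*Ro.from_rotvec(w*t),q);mx=max(mx,np.abs(q2-q).max());ok=max(ok,e);q=q2
    for P in np.linspace(p+[0,0,66],C+[0,0,150]-R.apply(footT),15):
        q2,e=ik(P,R,q);mx=max(mx,np.abs(q2-q).max());ok=max(ok,e);q=q2
    qa=q
    for z in np.linspace(150,74,8): q2,e=ik(C+[0,0,z]-R.apply(footT),R,q);mx=max(mx,np.abs(q2-q).max());ok=max(ok,e);q=q2
    print(phi,"err",ok.round(3),"maxstep",mx.round(2),"q",q.round(2),"turn",np.degrees(np.linalg.norm(w)).round(0))
E
```

```text
axT [ 0.966  0.    -0.259] footT [-27.5   0.3  18.3]
20 err 0.0 maxstep 0.21 q [ 0.56  0.63  1.97  3.44  0.78 -1.73] turn 179.0
35 err 0.0 maxstep 0.12 q [ 0.44  0.61  2.01  2.92  0.8  -1.46] turn 168.0
50 err 0.0 maxstep 0.09 q [ 0.33  0.61  2.    2.44  0.88 -1.23] turn 158.0
65 err 0.0 maxstep 0.08 q [ 0.24  0.65  1.93  2.03  1.   -1.05] turn 148.0
80 err 0.0 maxstep 0.08 q [ 0.19  0.71  1.8   1.71  1.15 -0.92] turn 138.0
95 err 0.0 maxstep 0.08 q [ 0.17  0.79  1.63  1.45  1.32 -0.83] turn 128.0
110 err 0.0 maxstep 0.09 q [ 0.17  0.89  1.43  1.26  1.52 -0.77] turn 119.0
125 err 0.0 maxstep 0.1 q [ 0.19  1.    1.21  1.11  1.73 -0.73] turn 111.0
140 err 0.0 maxstep 0.1 q [ 0.23  1.12  0.96  0.99  1.96 -0.71] turn 104.0
```

```bash
python3 - <<'E'
from h import *
R=upright(45);need([465,202,260],R)
# hover with foot at z=125 over cup, shift in final tool frame from (465,202,260)
print("final-frame shift", (R.inv().apply(np.array([495,402,125])-R.apply(footT)-[465,202,260])/25).round(2))
E
```

```text
shift units [-0.67  0.01 -2.8 ] ('turn units', array([-9.94,  3.31, 17.25]))
final-frame shift [-2.43 -4.82  6.95]
```

```bash
python3 -m crank '[[[-0.22,0,-0.95,0,0,0,10],[-0.22,0,-0.95,0,0,0,10],[-0.22,0,-0.9,0,0,0,10],[0,0,0,-0.5,0.165,0.86,10],[0,0,0,-0.5,0.165,0.86,10],[0,0,0,-0.5,0.165,0.86,10],[0,0,0,-0.5,0.165,0.86,10],[0,0,0,-0.5,0.165,0.86,10]]]' 60; python3 log.py
python3 -m crank '[[[0,0,0,-0.5,0.165,0.86,10],[0,0,0,-0.5,0.165,0.86,10],[0,0,0,-0.5,0.165,0.86,10],[0,0,0,-0.5,0.165,0.86,10],[0,0,0,-0.5,0.165,0.86,10],[0,0,0,-0.5,0.165,0.86,10],[0,0,0,-0.5,0.165,0.86,10],[0,0,0,-0.5,0.165,0.86,10]]]'; python3 log.py
python3 -m crank '[[[0,0,0,-0.5,0.165,0.86,10],[0,0,0,-0.5,0.165,0.86,10],[0,0,0,-0.5,0.165,0.86,10],[0,0,0,-0.5,0.165,0.86,10],[0,0,0,-0.5,0.165,0.86,10],[0,0,0,-0.5,0.165,0.86,10],[0,0,0,-0.5,0.165,0.86,10],[0,0,0,0,0,0,10]]]'; python3 log.py
python3 - <<'E'
from h import *
print(sense()["joints"])
R=upright(45);need(np.array([495,402,130])-R.apply(footT),R)
E
```

```text
time_s: 8.35
eef_pos: [463.8, 201.3, 254.8]
ee_rot: [0.029, 0.117, 0.969, 0.216]
force: [1.3, -0.8, -0.1]
grip_width: 0.24
grip_force: 62.0
time_s: 9.15
eef_pos: [463.9, 201.2, 254.7]
ee_rot: [-0.127, 0.513, 0.711, 0.463]
force: [0.7, 0.3, 0.3]
grip_width: 0.241
grip_force: 62.0
time_s: 9.95
eef_pos: [462.8, 202.1, 254.1]
ee_rot: [-0.234, 0.733, 0.304, 0.562]
force: [0.7, -0.0, -0.2]
grip_width: 0.24
grip_force: 62.0
[-0.26013604  0.10442631  2.30953118  1.79310144  1.03148321 -0.83308164]
shift units [-2.01 -4.74  6.9 ] ('turn units', array([-0.01, -0.01, -0.01]))
```

```bash
python3 -m crank '[[[-0.25,-0.6,0.86,0,0,0,10],[-0.25,-0.6,0.86,0,0,0,10],[-0.25,-0.6,0.86,0,0,0,10],[-0.25,-0.6,0.86,0,0,0,10],[-0.25,-0.6,0.86,0,0,0,10],[-0.25,-0.6,0.86,0,0,0,10],[-0.25,-0.57,0.86,0,0,0,10],[-0.25,-0.57,0.86,0,0,0,10]]]' 60; python3 log.py
python3 - <<'E'
from h import *
R=upright(45);need(np.array([495,402,130])-R.apply(footT),R)
a,b=capture("side"),capture("top")
cv2.imwrite("pics/s5.png",a);cv2.imwrite("pics/t5.png",b)
z=lambda i,x,y,w,h,k:cv2.resize(i[y:y+h,x:x+w],None,fx=k,fy=k,interpolation=cv2.INTER_CUBIC)
print(proj("side",[495,402,130]),proj("side",[495,402,181]),proj("top",[495,402,130]),proj("top",[495,402,181]))
cv2.imwrite("pics/m5.png",np.hstack([z(a,180,110,80,95,5),z(b,170,170,80,95,5)]))
E
```

```text
time_s: 10.75
eef_pos: [489.0, 395.0, 162.0]
ee_rot: [-0.233, 0.731, 0.306, 0.564]
force: [0.7, -0.4, -1.0]
grip_width: 0.237
grip_force: 62.0
shift units [-0.04 -0.04 -0.05] ('turn units', array([-0.02, -0.02,  0.03]))
[220.99969209 155.54959923] [219.54618555 134.60202532] [206.70131017 212.3044634 ] [203.66333547 207.99000845]
```

View pics/m5.png

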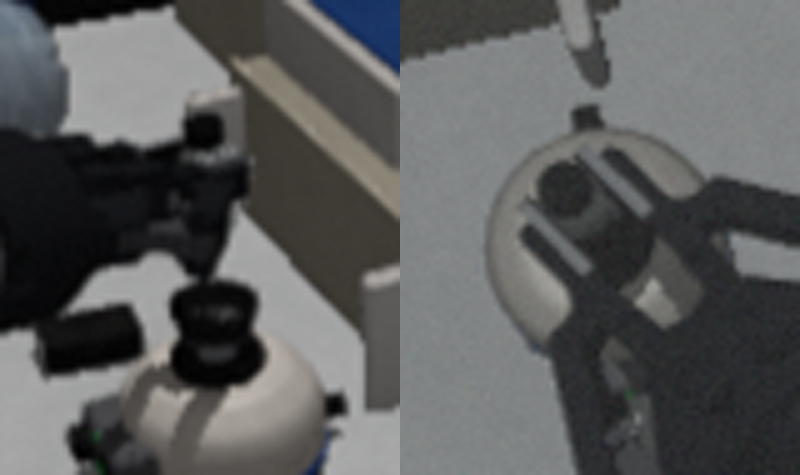

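In the top crop the cap sits at (203.3,207.5), within half a pixel of the (203.7,208.0) predicted. In the side crop the cap top is at (221,133.6), and something dark reaches down to about (221,165). I'll sample that column numerically, against the same pixels before the vial arrived.

```bash
python3 - <<'E'
from h import *
a=cv2.imread('pics/s5.png').max(2).astype(int);o=cv2.imread('pics/side0.png').max(2).astype(int)
print("cols 212..234")
for y in range(130,176,2): print(y,a[y,212:235:1],)
R=rot();p=np.array(sense()["eef_pos"])
for sy in(1,-1):
  print("finger",sy,[proj("side",p+R.apply([x,sy*y,15])).round(0).tolist() for x in(11,-11) for y in(11.5,22)])
E
```

```text
cols 212..234
130 [160 161 162 163 156 135 143 152 149 137 118 109 103  97  94  94  85  63
  59  60  60  67  88]
132 [162 164 164 164 146  87  79  66  63  62  63  72  90  93  93  93  85  62
  60  61  60  62  61]
134 [164 163 163 151  92  25  15  13  11  13  11  15  46  89  90  91  84  61
  59  60  60  61  61]
136 [165 162 158 146  95  22   6   9   9  10  10  10  38  79  89  90  85  64
  60  60  60  61  61]
138 [105  85  66  49  36   9   4   3   4   4   5  17  49  91  92  89  83  66
  59  60  60  61  62]
140 [  8   6   8  17  39  54  52  62  73  61  72  81 109 107 115  94  74  62
  62  59  60  61  62]
142 [14 11 13 20 37 42 44 65 73 96 90 74 69 57 48 43 41 59 84 62 59 60 60]
144 [14 12 14 21 21 19 17 15 18 23 29 30 25 22 17 15 14 32 61 61 60 60 59]
146 [11 12 12  9 12 11 16 20 20 22 24 21 20 21 20 10 10 30 60 60 60 59 60]
148 [12 19 30 27 12 10 12 18 24 25 24 25 24 23 12 10 11 31 58 60 59 60 60]
150 [12 23 42 39 32 35 24 24 24 25 24 24 23 20 53 89 70 70 60 59 60 60 60]
152 [ 11  16  25  21  30  28  22  19  18  19  23  21  16  35  87 126 119  71
  55  57  59  59  60]
154 [ 40  44  51  
[... 519 characters left out ...]
16  52 122 164 164 164 165 166 165
 165 164 165 164 165]
166 [166 165 166 164 156 123  84  49  19  29  50  42  49  62  71  98 119 133
 160 163 164 163 164]
168 [166 157 118  60  29  17  14   9  12  10  11  12   9   9   9   9  12  24
  60 115 162 163 162]
170 [159 127  38   4   9  11  12  12  11  14  15  16  15  16  11  12   9   8
  18  75 149 163 163]
172 [164 141  36   3   6  13  20  29  21  28  38  41  56  63  50  32  18  11
  36 101 161 164 164]
174 [162 156 116  51   9   6   8   9   9  10  13  21  31  18  17  16  10  15
  72 149 164 165 165]
finger 1 [[226.0, 140.0], [230.0, 141.0], [225.0, 150.0], [229.0, 151.0]]
finger -1 [[218.0, 137.0], [214.0, 136.0], [217.0, 147.0], [213.0, 146.0]]
```

The side column is consistent with the near finger's knuckle, which lies closer to the camera. The cap's width and place match the prediction, so the vial is where planned. Comparing cap and cup within each view calls for about −1.7 mm in x and −0.8 mm in y. Next I'll descend into the cup, stopping short of the floor.

```bash
cat >> h.py <<'E'
def footnow(): return np.array(sense()["eef_pos"])+rot().apply(footT)
def fz(n=8):
    v=[]
    for _ in range(n): capture("top"); v.append(sense()["force"])
    return np.mean(v,0).round(2),np.std(v,0).round(2)
E
python3 - <<'E'
from h import *
print("F",fz(4),"foot",footnow().round(1),"tilt",np.degrees(np.arccos(rot().apply(axT)[2])).round(2))
R=upright(45)
need(np.array([494.7,401.5,95])-R.apply(footT),R);need(np.array([494.7,401.5,85])-R.apply(footT),R)
E
```

```text
F (array([-0.63, -0.65, -0.27]), array([0.39, 0.45, 0.41])) foot [496.6 400.4 131.1] tilt 1.64
shift units [-1.4  -0.09  0.35] ('turn units', array([-0.01, -0.02,  0.01]))
shift units [-1.78 -0.09  0.45] ('turn units', array([-0.01, -0.02,  0.01]))
```

```bash
python3 -m crank '[[[-0.2,-0.01,0.05,0,0,0,10],[-0.2,-0.01,0.05,0,0,0,10],[-0.2,-0.01,0.05,0,0,0,10],[-0.2,-0.01,0.05,0,0,0,10],[-0.2,-0.01,0.04,0,0,0,10],[-0.2,0,0.04,0,0,0,10],[-0.2,0,0.04,0,0,0,10],[0,0,0,0,0,0,10]]]' 60
python3 -m crank '[[[-0.1,0,0.03,0,0,0,10],[-0.1,0,0.03,0,0,0,10],[-0.08,0,0.02,0,0,0,10],[-0.05,0,0.01,0,0,0,10],[0,0,0,0,0,0,10],[0,0,0,0,0,0,10],[0,0,0,0,0,0,10],[0,0,0,0,0,0,10]]]'; python3 log.py
python3 - <<'E'
from h import *
print("F",fz(6),"foot",footnow().round(1))
E
```

```text
time_s: 11.85
eef_pos: [486.5, 393.4, 124.8]
ee_rot: [-0.233, 0.733, 0.304, 0.562]
force: [0.1, 0.5, -0.1]
grip_width: 0.239
grip_force: 62.0
time_s: 12.65
eef_pos: [486.7, 393.5, 117.2]
ee_rot: [-0.233, 0.732, 0.304, 0.563]
force: [-0.4, -0.3, -0.1]
grip_width: 0.239
grip_force: 62.0
F (array([-0.08,  0.08, -0.37]), array([0.44, 0.34, 0.55])) foot [494.4 400.8  85.8]
```

```bash
python3 -m crank '[[[-0.04,0,0.01,0,0,0,10],[-0.04,0,0.01,0,0,0,10],[-0.04,0,0.01,0,0,0,10],[0,0,0,0,0,0,10],[0,0,0,0,0,0,10],[0,0,0,0,0,0,10],[0,0,0,0,0,0,10],[0,0,0,0,0,0,10]]]' |grep -E "force|eef"
python3 -c "
from h import *
print(fz(5),footnow().round(1))"
python3 -m crank '[[[-0.04,0,0.01,0,0,0,10],[-0.04,0,0.01,0,0,0,10],[0,0,0,0,0,0,10],[0,0,0,0,0,0,10],[0,0,0,0,0,0,10],[0,0,0,0,0,0,10],[0,0,0,0,0,0,10],[0,0,0,0,0,0,10]]]' |grep -E "force|eef"
python3 -c "
from h import *
print(fz(5),footnow().round(1))"
python3 -m crank '[[[-0.04,0,0.01,0,0,0,10],[0,0,0,0,0,0,10],[0,0,0,0,0,0,10],[0,0,0,0,0,0,10],[0,0,0,0,0,0,10],[0,0,0,0,0,0,10],[0,0,0,0,0,0,10],[0,0,0,0,0,0,10]]]' |grep -E "force|eef"
python3 -c "
from h import *
print(fz(5),footnow().round(1))"
```

```text
eef_pos: [486.6, 393.5, 114.1]
force: [0.5, -0.4, -0.9]
grip_force: 62.0
(array([-0.3 , -0.04, -0.37]), array([0.56, 0.35, 0.19])) [494.4 400.8  82.8]
eef_pos: [486.6, 393.5, 112.0]
force: [0.3, 1.2, 0.7]
grip_force: 61.9
(array([0.26, 2.08, 0.55]), array([0.21, 0.31, 0.22])) [494.3 400.8  80.7]
eef_pos: [486.6, 393.5, 111.0]
force: [1.1, 3.2, 2.4]
grip_force: 61.8
(array([1.48, 3.8 , 2.51]), array([0.24, 0.41, 0.42])) [494.3 400.8  79.7]
```

Contact starts near foot height 81, with a sideways push toward +y, so the foot is about 1–2 mm too far toward −y. I'll lift 2 mm, shift by (+0.7, +1.8) mm and go down again.

```bash
python3 -m crank '[[[0.04,0,-0.01,0,0,0,10],[0.04,0,-0.01,0,0,0,10],[0.01,-0.015,0.035,0,0,0,10],[0.01,-0.015,0.035,0,0,0,10],[0,0,0,0,0,0,10],[0,0,0,0,0,0,10],[0,0,0,0,0,0,10],[0,0,0,0,0,0,10]]]' |grep -E "force|eef"
python3 -c "
from h import *
print(fz(4),footnow().round(1))"
python3 -m crank '[[[-0.04,0,0.01,0,0,0,10],[-0.04,0,0.01,0,0,0,10],[0,0,0,0,0,0,10],[0,0,0,0,0,0,10],[0,0,0,0,0,0,10],[0,0,0,0,0,0,10],[0,0,0,0,0,0,10],[0,0,0,0,0,0,10]]]' |grep -E "force|eef"
python3 -c "
from h import *
print(fz(5),footnow().round(1))"
python3 -m crank '[[[-0.04,0,0.01,0,0,0,10],[0,0,0,0,0,0,10],[0,0,0,0,0,0,10],[0,0,0,0,0,0,10],[0,0,0,0,0,0,10],[0,0,0,0,0,0,10],[0,0,0,0,0,0,10],[0,0,0,0,0,0,10]]]' |grep -E "force|eef"
python3 -c "
from h import *
print(fz(5),footnow().round(1))"
```

```text
eef_pos: [487.4, 395.2, 113.0]
force: [0.5, -1.1, -0.1]
grip_force: 62.0
(array([ 0.59,  0.13, -0.41]), array([0.45, 0.59, 0.11])) [495.1 402.6  81.7]
eef_pos: [487.4, 395.2, 111.0]
force: [0.0, -0.4, 0.2]
grip_force: 62.0
(array([-0.28, -0.7 , -0.59]), array([0.17, 0.35, 0.52])) [495.1 402.6  79.7]
eef_pos: [487.4, 395.3, 110.0]
force: [-0.4, -0.0, 2.3]
grip_force: 62.1
(array([-0.32,  0.12,  2.74]), array([0.32, 0.56, 0.19])) [495.1 402.6  78.7]
```

The sideways force is gone, and at foot height 78.7 the push is 3.1 N net, where the cup starts to move. I'll press on in steps.

```bash
python3 -m crank '[[[-0.04,0,0.01,0,0,0,10],[-0.04,0,0.01,0,0,0,10],[0,0,0,0,0,0,10],[0,0,0,0,0,0,10],[0,0,0,0,0,0,10],[0,0,0,0,0,0,10],[0,0,0,0,0,0,10],[0,0,0,0,0,0,10]]]' |grep -E "force|eef"
python3 -c "
from h import *
print(fz(6),footnow().round(2))"
python3 -m crank '[[[-0.04,0,0.01,0,0,0,10],[-0.04,0,0.01,0,0,0,10],[0,0,0,0,0,0,10],[0,0,0,0,0,0,10],[0,0,0,0,0,0,10],[0,0,0,0,0,0,10],[0,0,0,0,0,0,10],[0,0,0,0,0,0,10]]]' |grep -E "force|eef|time"
python3 -c "
from h import *
print(fz(8),footnow().round(2))"
```

```text
eef_pos: [487.4, 395.2, 108.0]
force: [1.4, 1.7, 4.5]
grip_force: 62.1
(array([0.18, 0.93, 4.48]), array([0.48, 0.45, 0.31])) [495.09 402.53  76.64]
time_s: 21.1
eef_pos: [487.4, 395.3, 106.1]
force: [0.4, -0.3, 5.2]
grip_force: 62.2
(array([-0.28,  0.12,  6.06]), array([0.44, 0.25, 0.48])) [495.11 402.58  74.78]
```

The spring line agrees (net 4.9 N, then 6.5 N), so the cup is about 4.4 mm down. I'll press 0.6 mm more, then hold for 4 s.

```bash
H='[[0,0,0,0,0,0,10]]'
python3 -m crank '[[[-0.024,0,0.006,0,0,0,10],[0,0,0,0,0,0,10],[0,0,0,0,0,0,10],[0,0,0,0,0,0,10],[0,0,0,0,0,0,10],[0,0,0,0,0,0,10],[0,0,0,0,0,0,10],[0,0,0,0,0,0,10]]]' |grep -E "force|time"
for i in 1 2 3 4 5; do python3 -m crank '[[[0,0,0,0,0,0,10],[0,0,0,0,0,0,10],[0,0,0,0,0,0,10],[0,0,0,0,0,0,10],[0,0,0,0,0,0,10],[0,0,0,0,0,0,10],[0,0,0,0,0,0,10],[0,0,0,0,0,0,10]]]' |grep -E "time|force:|width"; done
python3 - <<'E'
from h import *
print(fz(10),footnow().round(2))
z=lambda i,x,y,w,h,k:cv2.resize(i[y:y+h,x:x+w],None,fx=k,fy=k,interpolation=cv2.INTER_CUBIC)
a,b=capture("side"),capture("top")
cv2.imwrite("pics/m6.png",np.hstack([z(a,180,130,100,130,4),z(b,170,165,100,130,4)]))
E
```

```text
time_s: 22.3
force: [-0.1, -0.1, 5.9]
grip_force: 62.2
time_s: 23.1
force: [-1.0, 0.4, 6.6]
grip_width: 0.241
grip_force: 62.2
time_s: 23.9
force: [-1.1, -0.0, 6.4]
grip_width: 0.242
grip_force: 62.2
time_s: 24.7
force: [-1.0, 0.4, 6.3]
grip_width: 0.238
grip_force: 62.2
time_s: 25.5
force: [-0.1, -0.6, 6.4]
grip_width: 0.236
grip_force: 62.2
time_s: 26.3
force: [-0.8, -0.1, 6.3]
grip_width: 0.24
grip_force: 62.2
(array([-0.47,  0.17,  6.64]), array([0.25, 0.36, 0.56])) [495.13 402.61  74.27]
```

View pics/m6.png

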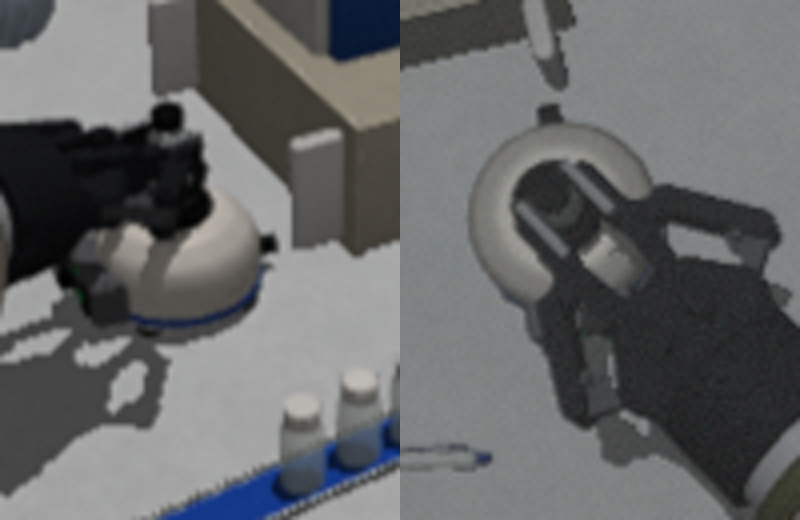

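In the last picture the cap stands centred over the cup (side crop at (167,115)), and the white vials are upright in the lane. The fingers stand about 6 mm above the sunken rim by calculation. The push is a steady 7.0 N net, which means about 5 mm, held for over 4 s.

```bash
python3 -c "
from rig import *
print(finish_job())"
```

```text
the job is handed in; nothing more can be done
None
```

I handed the job in with the black-capped vial upright in the mixer cup, still gripped and pressing at about 7 N, which is about 5 mm down by the spring figures and the arm's height; it had held there for over 4 s, and the white vials visible in the last picture were still standing.

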